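# Weigh an onion on the kitchen balance

### The job

Weigh the onion that lies in the balance: put both brass ring weights over the post of the empty pan, set down gently and not dropped, so that they sit flat there, one on the other. Then nudge the red-tabbed poise along its rail with the shut fingertips, easing off to let the beam swing freely, until the beam floats level and stays so by itself. The balance is delicate: touch and press it only lightly (never as much as 15 N), do not clamp the poise, and leave the onion in its pan and the mug where it is.

Things in the scene. Friction and masses are not known exactly. Their poses are not given: they have to be found in the camera images.
- balance: Green equal-arm balance fixed on the worktop; foot 130 x 240 x 18 mm, white dial plate 170 mm high (needle on its red line = level). Origin under the foot's centre, z up, y along the beam to the empty pan, x to its back. The beam pivots about x, 75 mm above the origin. Each pan sits 140 mm from the pivot and stays level as it rises or sinks up to 17 mm. Press it with less than 15 N.
- beam (a joint): Tilt of the beam, rad: 0 level, stops at +0.12 (onion pan low, empty pan high) and -0.12. Free, it has a spring-like restoring moment of 0.4 Nm/rad (so it saturates above 0.048 Nm unbalance) and settles in about 1 s. Pushing the poise tab, which stands above the pivot, tilts it too: read it only with the tab let go.
- poise (a joint): Position of the poise on its rail along the balance's +y, m: 0 middle, stops at -0.09 (onion end, near which it starts) and +0.09 (weights end). Stiff slide: about 2.5 N friction, stays where left. It weighs 0.10 kg: 10 mm towards + adds 0.0098 Nm to the weights' side (lowers joint beam).
- poise_tab (a point): Middle of the upright part of the red finger tab on the poise: round, 12 mm in diameter, from 20 mm below this point (top of the 26 x 24 x 24 mm brass block) to 20 mm above it. It runs on the steel rail that lies 95 mm in front (-x of the balance) of the pivot, at pivot height.
- counter_pan_top (a point): Centre of the upper face of the flat empty pan, a steel disc 92 mm in diameter, at the foot of its upright round post (9 mm in diameter, 50 mm high, domed top). The pan gives way downwards under some 1 to 3 N.
- counter_pan: The empty pan with its post; origin on its pivot, 34 mm below the upper face; z up.
- goods_pan_top (a point): Centre of the inner floor of the onion's pan, a shallow steel dish 100 mm in diameter with a 10 mm rim.
- weight_big: Large brass ring weight, 48 mm in diameter, 30 mm high, 16 mm hole, 0.13 kg; origin at the centre of its underside, z up along the hole.
- weight_small: Small brass ring weight, 38 mm in diameter, 26 mm high, 16 mm hole, 0.07 kg; origin at the centre of its underside, z up along the hole.
- onion: Brown onion, about 75 mm across and 77 mm high, of unknown weight (0.16 to 0.24 kg), in the goods pan; origin under its centre.
- mug: Blue-grey mug, 97 mm high, with a handle, standing at the left behind the balance; a bystander. Origin under its centre.

How it is judged:
By the outcome, as a careful person would: the job done as asked, in the order asked, and still so for the second after the job is handed in, with the robot touching nothing.
It also fails if it takes over 72 s, if anything falls off the work surface, if the arm or the gripper's body presses on something with over 40 N, if the wrist force passes 120 N, or if a joint passes its speed limit or range.

### The arm

A 6-joint arm with a two-finger parallel gripper is mounted at the origin on a cart in front of the work surface, level with it; the furniture and walls round the work are solid. World frame = base frame: x ahead of the robot, y to its left, z up, the work surface at z = 0. Lengths are in m, angles in degrees, forces in N, time in s.
With the tool pointing down it reaches from about 0.3 to 0.775 m from the base axis. Payload 14.6 kg.
Tool frame: the origin (TCP) lies midway between the tips of the shut fingers; the grasp point (between the pads) lies 19 mm behind it; z points along the fingers, y is the line along which they close (so a half turn about z gives the same grasp; the last joint's range is limited). The gripper opens to 94 mm and grips with 3 to 60 N. Pads are 16 mm wide; open, the fingers measure 119 mm over their backs; the gripper's body (75 mm by 177 mm) begins 78 mm behind the grasp point.
Start: joints at [-75.837, 17.183, 87.147, -0, 75.671, -3.816], TCP at [0.17, -0.523, 0.205] pointing down, gripper open.
Joint ranges: [-173.82, 173.82], [-45.26, 126.66], [13.44, 144.39], [-59.66, 239.66], [0, 175.72], [-146.38, 146.38]. Speed limits (degrees/s): [127.2, 127.2, 147.25, 180, 180, 180].

### API

Orientations are given as a 3x3 rotation matrix whose columns are the frame's x, y, z axes.
In Python, from workcell import robot gives the robot as it stands.
- The arm moves only by the tool carry_out, never from a script. Its argument "increments" is a list that holds one entry, the list of rows, each a list of 5 numbers: the shift along the tool's x, y, z scaled (see below), then the turn about the tool's z scaled (see below), then the gripper command: -1 is fully open, 1 is shut, values between are in proportion. In form: [[[x, y, z, spin, fingers], ...]]. A call has exactly 10 rows; each row is the pose to reach, as a shift and turn from the pose commanded when the call began, along the tool's axes at that moment; what a row does not reach only later rows make up. The controller multiplies each number of a shift by 20 cm and each number of a turn by 90 degrees. A row lasts 1/10 s, in which the tool goes at most 50 mm and 8.59 degrees, less where a joint would pass 70% of its speed; a pose out of reach is approached as far as the arm can. A call with a number of a shift or a turn outside -1 to 1 is refused whole. A call with a gripper value outside its range is refused whole. The fingers move at their own pace and stop on an object; "grip_force" is the grip in N (left out, the last holds). Time passes only in rows, so rows that repeat a pose let the fingers close, or fill a call up. It gives the time, the measured TCP pose, the force, the opening and the grip force at its end, in the units of the state.
- robot.get_obs(): the state, without advancing time (a new reading comes with each control period).
- robot.camera(name): name is "scene" or "top" or "wrist"; returns a dict with "color" (400x640x3 uint8, blue, green, red), "fov_y" (degrees; the focal length in pixels is half the picture's height over the tangent of half this angle, whatever the lens; pixels are square), "cx", "cy" (the principal point, pixels), "R" (3x3) and "t" (3): a world point X has camera coordinates R X + t; the wrist camera has in their place "hand_eye" (4x4, takes a point from camera to tool coordinates, whose origin is the TCP and whose axes are the flange's). Camera axes: x right, y down, z forward; pixel columns grow to the right and rows downward; lengths in m; the calibration is good to about 2 mm. A picture is of the moment at which its call begins: read the wrist's pose just before it. There is no depth.
- robot.close_job(): hands the job in; it is judged then, once.
The state is a dict: "clock": time; "joints": joint angles; "joint_velocities": joint speeds; "tau": joint torques, N m; "position": TCP position; "ee_rot": TCP orientation; "contact_force": force on the tool from outside, world axes, zero at the start; "torque": the same for the moment, N m; "finger_gap": finger opening in m; "grip_force": force on a finger pad.
Only numpy, scipy, OpenCV 4.12 (cv2) and the standard library are available. Lean on these libraries where they do the work, as an engineer would, in place of code of your own. Each camera call takes 0.05 s, during which the arm holds its last target. There are 200 camera calls.

## Working session

There is one attempt and no reset: what is moved stays moved. The work goes in short steps, Python scripts to look and compute and a tool call to move; the robot and the scene stay as the last step left them, time stands still between calls to the robot, and variables do not carry over. Pictures are saved under pics/ and viewed, at most 10 in all, crops included, and the job is handed in when it is done.

Besides the shell and the picture viewer there is one more tool, called after ">>>" by a JSON object that holds its "method" and its "body". carry_out: Moves the arm, as the interface text tells. Shifts and turns lie within -1 to 1; 1 stands for 20 cm of shift or 90 degrees of turn. Its arguments: {"type":"object","properties":{"increments":{"type":"array"},"grip_force":{"type":"number"}},"required":["increments"]}

```bash
ls; mkdir -p pics
cat > h.py <<'E'
import numpy as np, cv2
from workcell import robot
def snap(n,fn=None):
    o=robot.get_obs(); c=robot.camera(n); im=c["color"]
    f=im.shape[0]/2/np.tan(np.radians(c["fov_y"]/2))
    if n=="wrist":
        Rt=np.array(o["ee_rot"]);H=np.array(c["hand_eye"]);R=Rt@H[:3,:3];C=Rt@H[:3,3]+np.array(o["position"])
    else:
        R=np.array(c["R"]).T;C=-R@np.array(c["t"])
    if fn: cv2.imwrite(fn,im)
    return im,dict(f=f,cx=c["cx"],cy=c["cy"],R=R,C=C)
def ray(k,u,v):
    return k["R"]@np.array([(u-k["cx"])/k["f"],(v-k["cy"])/k["f"],1.0])
def onplane(k,u,v,z):
    d=ray(k,u,v); return k["C"]+d*(z-k["C"][2])/d[2]
def proj(k,X):
    p=k["R"].T@(np.array(X)-k["C"]); return np.array([k["cx"]+k["f"]*p[0]/p[2],k["cy"]+k["f"]*p[1]/p[2]])
def tri(k1,a,k2,b):
    d1=ray(k1,*a);d2=ray(k2,*b)
    s=np.linalg.lstsq(np.stack([d1,-d2],1),k2["C"]-k1["C"],rcond=None)[0]
    p=k1["C"]+s[0]*d1;q=k2["C"]+s[1]*d2
    return (p+q)/2,np.linalg.norm(p-q)
E
python3 - <<'E'
from h import *
for n in("scene","top"):
    im,k=snap(n,f"pics/{n}0.png"); print(n,k["C"].round(3),k["R"].round(2).tolist(),k["f"])
o=robot.get_obs();print(o)
E
```

```text
pics
scene [-0.089  0.744  0.81 ] [[-0.75, -0.38, 0.54], [-0.66, 0.41, -0.63], [0.02, -0.83, -0.56]] 502.44087202747505
top [ 0.45  -0.016  1.208] [[0.03, -0.99, 0.13], [-1.0, -0.03, -0.01], [0.01, -0.13, -0.99]] 420.3759720663155
{'clock': 0.1, 'joints': array([-7.58375728e+01,  1.72119739e+01,  8.71749797e+01, -7.54216898e-04,
        7.56701129e+01, -3.81513640e+00]), 'joint_velocities': array([ 0.00164765, -0.06827207, -0.134668  , -0.04403747, -0.02664623,
       -0.04092905]), 'tau': array([-1.44399968e-03, -5.32654345e+01, -3.53286445e+01,  7.09199044e-02,
        2.35351530e-02, -6.72946840e-05]), 'position': array([ 0.16970089, -0.52293137,  0.2049606 ]), 'ee_rot': array([[ 9.51176450e-01,  3.08647525e-01, -2.56058778e-04],
       [ 3.08647627e-01, -9.51175965e-01,  9.62605064e-04],
       [ 5.35487156e-05, -9.94639202e-04, -9.99999504e-01]]), 'contact_force': array([-0.12421798,  0.15655296,  0.35210171]), 'torque': array([ 0.05800045, -0.00971439, -0.01717119]), 'grip_force': 0.0, 'finger_gap': 0.09385229819714504}
```

View pics/scene0.png

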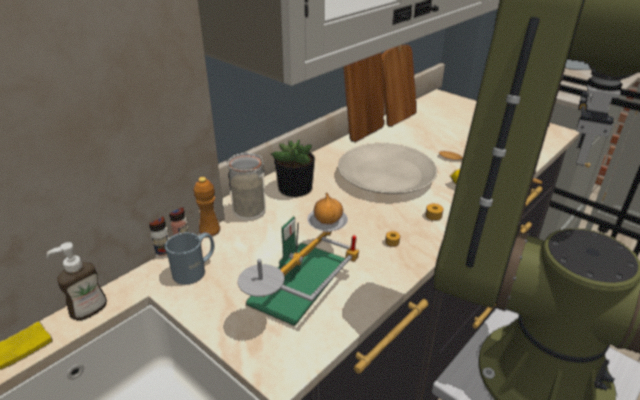

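View pics/top0.png

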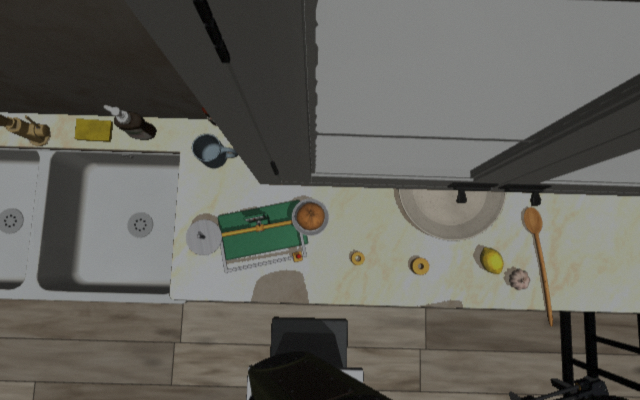

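The scene view shows the empty pan at (262,278), onion (328,210), small ring (392,238), large ring (434,212) and red tab (353,243). In the top view they lie at pan (204,236), onion (310,215), small (357,258), large (420,266), tab (298,257).

Run:
```python
from h import *
im,k=snap("top")
hsv=cv2.cvtColor(im,cv2.COLOR_BGR2HSV)
def cen(m,u,v,r):
    w=np.zeros_like(m);cv2.circle(w,(u,v),r,255,-1);w&=m;ys,xs=np.nonzero(w);return xs.mean(),ys.mean(),len(xs)
br=cv2.inRange(hsv,(10,120,60),(30,255,255))
for n,u,v,z in(("small",357,258,.013),("big",420,266,.015)):
    c=cen(br,u,v,14);print(n,c,onplane(k,c[0],c[1],z).round(4))
print("pan",onplane(k,204,236,.125).round(3),"onion",onplane(k,310,215,.12).round(3),"tab",onplane(k,298,257,.10).round(3))
g=cv2.inRange(hsv,(65,80,30),(95,255,255));g[:,:210]=0;g[:,340:]=0;g[:190]=0
cs=max(cv2.findContours(g,0,2)[0],key=cv2.contourArea);b=cv2.boxPoints(cv2.minAreaRect(cs));
print([onplane(k,*p,.018).round(3).tolist() for p in b])
print(robot.camera("wrist")["hand_eye"])
```

```text
small (np.float64(357.3333333333333), np.float64(257.990990990991), 111) [ 0.4552 -0.1341  0.013 ]
big (np.float64(419.8333333333333), np.float64(265.7070707070707), 198) [ 0.4389 -0.3105  0.015 ]
pan [0.499 0.271 0.125] onion [0.562 0.002 0.12 ] tab [0.453 0.03  0.1  ]
[[0.501, 0.25, 0.018], [0.55, 0.042, 0.018], [0.489, 0.027, 0.018], [0.441, 0.234, 0.018]]
[[-1.77149949e-04 -9.65144330e-01 -2.61718153e-01  7.56540791e-02]
 [ 9.99999487e-01 -4.31919696e-04  9.15928010e-04 -1.12733336e-03]
 [-9.97043951e-04 -2.61717857e-01  9.65143911e-01 -1.80004975e-01]
 [ 0.00000000e+00  0.00000000e+00  0.00000000e+00  1.00000000e+00]]
```

>>> {"method": "carry_out", "body": {"increments": [[[0.1,-0.04,0,0.05,-1],[0.25,-0.1,0,0.05,-1],[0.45,-0.17,0,0.05,-1],[0.65,-0.25,0,0.05,-1],[0.85,-0.32,0,0.05,-1],[0.97,-0.37,0,0.05,-1],[1,-0.38,0,0.05,-1],[1,-0.38,0,0.05,-1],[1,-0.38,0,0.05,-1],[1,-0.38,0,0.05,-1]]]}}

```text
clock: 1.2
position: [0.3357, -0.3899, 0.2054]
ee_rot: [[0.973, 0.232, -0.0], [0.232, -0.973, 0.0], [-0.0, -0.0, -1.0]]
contact_force: [-0.1, -0.9, 0.4]
finger_gap: 0.0939
grip_force: 0.0
```

```bash
cat >> h.py <<'E'
def where(X,o=None):
    o=o or robot.get_obs();d=np.array(o["ee_rot"]).T@(np.array(X)-np.array(o["position"]))
    print("tool-frame mm",(d*1000).round(1),"units",(d/.2).round(3));return d
E
python3 - <<'E'
from h import *
o=robot.get_obs();print(o["position"].round(4),o["ee_rot"].round(3).tolist(),o["joints"].round(1))
where([.439,-.3105,.205])
E
```

```text
[ 0.3357 -0.3899  0.2054] [[0.973, 0.232, -0.0], [0.232, -0.973, 0.0], [-0.0, -0.0, -1.0]] [-53.3  12.7  92.9  -0.   74.5  23.3]
tool-frame mm [118.9 -53.3   0.3] units [ 0.594 -0.266  0.002]
```

>>> {"method": "carry_out", "body": {"increments": [[[0.1,-0.05,0.05,0,-1],[0.25,-0.12,0.15,0,-1],[0.4,-0.2,0.25,0,-1],[0.55,-0.25,0.3,0,-1],[0.59,-0.27,0.3,0,-0.5],[0.59,-0.27,0.3,0,-0.5],[0.59,-0.27,0.3,0,-0.5],[0.59,-0.27,0.3,0,-0.5],[0.59,-0.27,0.3,0,-0.5],[0.59,-0.27,0.3,0,-0.5]]]}}

```text
clock: 2.2
position: [0.4383, -0.3096, 0.1457]
ee_rot: [[0.973, 0.232, 0.0], [0.232, -0.973, -0.0], [0.0, 0.0, -1.0]]
contact_force: [-0.2, -0.1, -0.1]
finger_gap: 0.0704
grip_force: 0.0
```

```bash
cat >> h.py <<'E'
def ring(z,near,fn=None,rad=60):
    "centre of a brass ring's top face (height z) from the wrist view, by its outline"
    im,k=snap("wrist",fn);hsv=cv2.cvtColor(im,cv2.COLOR_BGR2HSV)
    m=cv2.inRange(hsv,(10,110,50),(32,255,255));m=cv2.morphologyEx(m,cv2.MORPH_CLOSE,np.ones((5,5)))
    for c in cv2.findContours(m,cv2.RETR_CCOMP,2)[0]:
        if cv2.contourArea(c)<100: continue
        M=cv2.moments(c);u,v=M["m10"]/M["m00"],M["m01"]/M["m00"]
        print(round(u),round(v),cv2.contourArea(c),[round(x,1) for x in cv2.minEnclosingCircle(c)[0]],onplane(k,u,v,z).round(4))
    return k
E
python3 - <<'E'
from h import *
k=ring(.03,None,"pics/w1.png");where([.439,-.3105,.01]);print(proj(k,[.439,-.3105,.03]))
E
```

```text
429 380 4164.5 [410.5, 386.0] [ 0.242  -0.4923  0.03  ]
465 320 611.0 [461.0, 320.5] [ 0.33   -0.5053  0.03  ]
169 320 641.0 [173.0, 320.5] [ 0.253  -0.1827  0.03  ]
628 245 673.5 [630.0, 239.0] [ 0.4556 -0.6392  0.03  ]
515 214 3627.0 [516.5, 213.5] [ 0.4599 -0.511   0.03  ]
318 188 1721.0 [318.5, 187.9] [ 0.4403 -0.3098  0.03  ]
319 187 119.5 [319.0, 187.5] [ 0.4413 -0.3098  0.03  ]
149 131 1342.0 [150.8, 130.0] [ 0.4572 -0.1408  0.03  ]
tool-frame mm [  0.3   1.1 135.7] units [0.001 0.005 0.678]
[318.88358349 189.5299075 ]
```

View pics/w1.png

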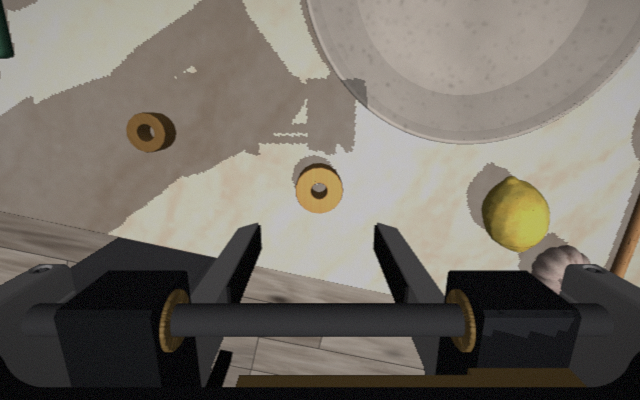

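The wrist view shows the large ring's top centred at (318,188), directly under the gripper, and the small one at (150,131).

>>> {"method": "carry_out", "body": {"increments": [[[0.01,0.003,0.1,0,-0.5],[0.01,0.003,0.25,0,-0.5],[0.01,0.003,0.45,0,-0.5],[0.01,0.003,0.6,0,-0.5],[0.01,0.003,0.67,0,-0.5],[0.01,0.003,0.69,0,-0.5],[0.01,0.003,0.69,0,-0.5],[0.01,0.003,0.69,0,0.3],[0.01,0.003,0.69,0,0.3],[0.01,0.003,0.69,0,0.3]]], "grip_force": 12}}

```text
clock: 3.25
position: [0.4411, -0.3095, 0.0083]
ee_rot: [[0.972, 0.233, 0.001], [0.233, -0.972, -0.001], [0.001, 0.001, -1.0]]
contact_force: [0.6, -0.2, 0.6]
finger_gap: 0.0499
grip_force: 0.0
```

>>> {"method": "carry_out", "body": {"increments": [[[0,0,0,0,0.3],[0,0,0,0,0.3],[0,0,0,0,0.3],[0,0,-0.1,0,0.3],[0,0,-0.3,0,0.3],[0,0,-0.5,0,0.3],[0,0,-0.7,0,0.3],[0,0,-0.85,0,0.3],[0,0,-0.95,0,0.3],[0,0,-1,0,0.3]]]}}

```text
clock: 4.25
position: [0.4411, -0.3094, 0.2093]
ee_rot: [[0.972, 0.233, 0.002], [0.233, -0.972, -0.001], [0.001, 0.002, -1.0]]
contact_force: [0.2, -0.3, -1.8]
finger_gap: 0.0469
grip_force: 12.0
```

Run:
```python
from h import *
o=robot.get_obs();print(o["position"].round(4),o["joints"].round(1))
im,k=snap("wrist","pics/w2.png");where([.499,.271,.21])
```

```text
[ 0.4411 -0.3094  0.2093] [-38.9  15.5  88.8   0.   75.6  37.6]
tool-frame mm [ 191.5 -551.    -1.1] units [ 0.958 -2.755 -0.006]
```

View pics/w2.png

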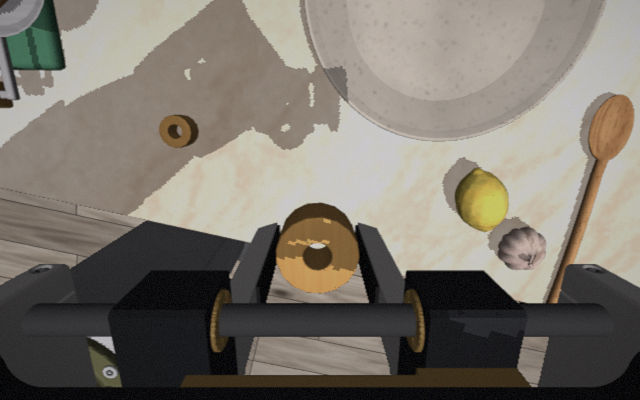

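The ring is held square between the pads at (317,250), hole visible at (318,257).

>>> {"method": "carry_out", "body": {"increments": [[[0,-0.05,-0.05,0,0.3],[0.02,-0.15,-0.1,0,0.3],[0.05,-0.3,-0.1,0,0.3],[0.1,-0.5,-0.1,0,0.3],[0.13,-0.7,-0.1,0,0.3],[0.16,-0.9,-0.1,0,0.3],[0.18,-1,-0.1,0,0.3],[0.18,-1,-0.1,0,0.3],[0.18,-1,-0.1,0,0.3],[0.18,-1,-0.1,0,0.3]]]}}

```text
clock: 5.3
position: [0.429, -0.1069, 0.2271]
ee_rot: [[0.973, 0.232, -0.001], [0.232, -0.973, 0.0], [-0.001, -0.0, -1.0]]
contact_force: [-1.0, -1.2, -1.1]
finger_gap: 0.0464
grip_force: 12.0
```

>>> {"method": "carry_out", "body": {"increments": [[[0,-0.05,0,0,0.3],[0.02,-0.15,0,0,0.3],[0.05,-0.35,0,0,0.3],[0.1,-0.55,0,0,0.3],[0.15,-0.75,0,0,0.3],[0.2,-0.9,0,0,0.3],[0.22,-1,0,0,0.3],[0.22,-1,0,0,0.3],[0.22,-1,0,0,0.3],[0.22,-1,0,0,0.3]]]}}

```text
clock: 6.3
position: [0.4253, 0.0976, 0.2274]
ee_rot: [[0.973, 0.232, -0.0], [0.232, -0.973, -0.0], [-0.0, 0.0, -1.0]]
contact_force: [0.1, 0.5, -2.3]
finger_gap: 0.0466
grip_force: 12.0
```

>>> {"method": "carry_out", "body": {"increments": [[[0,-0.05,0,0,0.3],[0.02,-0.15,0,0,0.3],[0.05,-0.3,0,0,0.3],[0.1,-0.5,0,0,0.3],[0.15,-0.65,0,0,0.3],[0.2,-0.73,0,0,0.3],[0.25,-0.75,0,0,0.3],[0.25,-0.75,0,0,0.3],[0.25,-0.75,0,0,0.3],[0.25,-0.75,0,0,0.3]]]}}

```text
clock: 7.3
position: [0.439, 0.2551, 0.2275]
ee_rot: [[0.973, 0.232, 0.0], [0.232, -0.973, -0.0], [0.0, 0.0, -1.0]]
contact_force: [0.2, -0.9, -0.7]
finger_gap: 0.0465
grip_force: 12.0
```

Run:
```python
from h import *
o=robot.get_obs();print(o["position"].round(4),o["joints"].round(1))
im,k=snap("wrist","pics/w3.png");where([.499,.271,.2])
```

```text
[0.439  0.2551 0.2275] [ 26.   10.8  92.1  -0.   77.1 102.6]
tool-frame mm [62.  -1.5 27.6] units [ 0.31  -0.007  0.138]
```

View pics/w3.png

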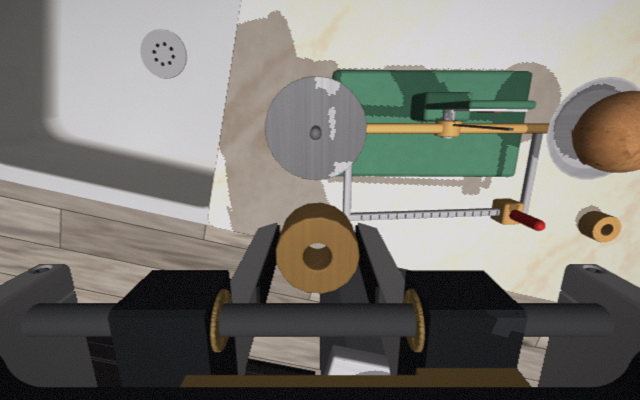

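The view shows the pan (centre ≈(316,129), post at (315,131)), the held ring with its hole at (317,257), and the red tab from (510,212) to (540,226).

Run:
```python
from h import *
im=cv2.imread("pics/w3.png");o=robot.get_obs();_,k=snap("wrist");print("C",k["C"],k["f"])
for n,u,v,z in(("pan",316,128.5,.126),("panL",265.5,128.5,.126),("panR",366.5,128.5,.126),("post",315.5,131.5,.175),("hole",317,257,.2495),("tabtip",540,225,.118),("tabbase",511,212,.078)):
    p=onplane(k,u,v,z);print(n,p.round(4),end=' ');where(p,o)
g=cv2.cvtColor(im,cv2.COLOR_BGR2GRAY)
h=g[238:276,297:337];m=(h<75).astype(np.uint8)
n,l,s,c=cv2.connectedComponentsWithStats(m);i=1+np.argmax(s[1:,4]);print("hole",s[i],c[i]+[297,238])
p=g[105:155,295:340];m=(p<p.mean()-25).astype(np.uint8);n,l,s,c=cv2.connectedComponentsWithStats(m);i=1+np.argmax(s[1:,4]);print("post",s[i],c[i]+[295,105])
big=np.hstack([cv2.resize(im[90:170,260:380],None,fx=3,fy=3),cv2.resize(im[200:300,265:370],None,fx=3,fy=3)[:240]]);cv2.imwrite("pics/w3c.png",big)
```

```text
C [0.51222383 0.27375084 0.40764753] 307.1596561699261
pan [0.4975 0.271  0.126 ] tool-frame mm [ 60.5  -1.8 101.6] units [ 0.303 -0.009  0.508]
panL [0.487  0.3151 0.126 ] tool-frame mm [ 60.5 -47.1 101.6] units [ 0.303 -0.236  0.508]
panR [0.508  0.2268 0.126 ] tool-frame mm [ 60.5  43.6 101.6] units [0.303 0.218 0.508]
post [0.4978 0.2713 0.175 ] tool-frame mm [61.  -2.  52.6] units [ 0.305 -0.01   0.263]
hole [0.435  0.2552 0.2495] tool-frame mm [ -3.9  -1.  -21.9] units [-0.02  -0.005 -0.109]
tabtip [0.4569 0.03   0.118 ] tool-frame mm [-34.9 223.2 109.6] units [-0.174  1.116  0.548]
tabbase [0.4561 0.0348 0.078 ] tool-frame mm [-34.5 218.4 149.6] units [-0.172  1.092  0.748]
hole [  6   8  29  24 536] [317.08395522 257.42350746]
post [ 15  20  12  15 113] [315.46017699 132.24778761]
```

View pics/w3c.png

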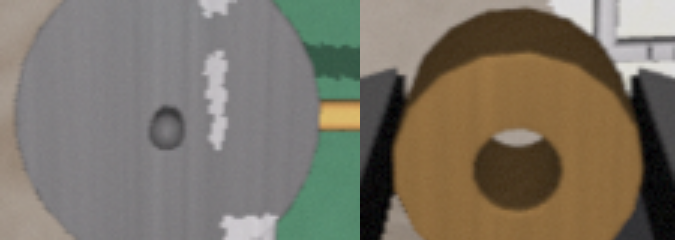

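>>> {"method": "carry_out", "body": {"increments": [[[0.04,-0.005,0,0,0.3],[0.14,-0.005,0,0,0.3],[0.25,-0.005,0,0,0.3],[0.31,-0.005,0.03,0,0.3],[0.323,-0.005,0.08,0,0.3],[0.323,-0.005,0.13,0,0.3],[0.323,-0.005,0.17,0,0.3],[0.323,-0.005,0.18,0,0.3],[0.323,-0.005,0.18,0,0.3],[0.323,-0.005,0.18,0,0.3]]]}}

```text
clock: 8.4
position: [0.5016, 0.2721, 0.192]
ee_rot: [[0.972, 0.233, 0.001], [0.233, -0.972, 0.0], [0.001, -0.0, -1.0]]
contact_force: [0.3, 0.4, -0.5]
finger_gap: 0.0469
grip_force: 12.0
```

Run:
```python
from h import *
o=robot.get_obs();print(o["position"].round(4))
im,k=snap("wrist");s,ks=snap("scene")
u,v=proj(ks,o["position"]).round().astype(int)
a=cv2.resize(im[190:310,250:390],None,fx=2.8,fy=2.8);b=cv2.resize(s[v-60:v+60,u-60:u+60],(336,336))
cv2.imwrite("pics/w4.png",np.hstack([a,b]))
```

```text
[0.5016 0.2721 0.192 ]
```

View pics/w4.png

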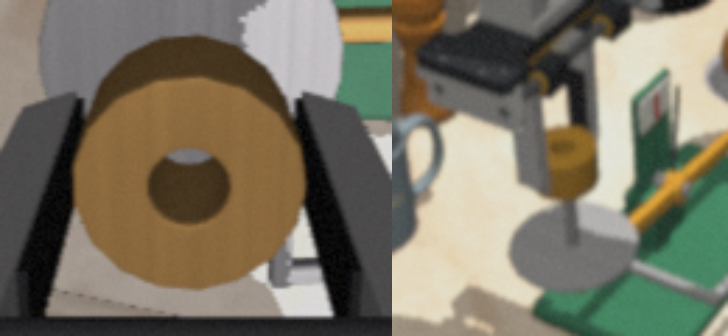

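The ring is right over the post in both crops (scene: ring at (570,160), post straight below at x≈570).

>>> {"method": "carry_out", "body": {"increments": [[[0,0,0.02,0,0.3],[0,0,0.04,0,0.3],[0,0,0.06,0,0.3],[0,0,0.08,0,0.3],[0,0,0.1,0,0.3],[0,0,0.12,0,0.3],[0,0,0.14,0,0.3],[0,0,0.15,0,0.3],[0,0,0.15,0,0.3],[0,0,0.15,0,0.3]]]}}

```text
clock: 9.5
position: [0.5017, 0.272, 0.1616]
ee_rot: [[0.972, 0.233, 0.0], [0.233, -0.972, 0.0], [0.0, -0.0, -1.0]]
contact_force: [-1.1, -0.6, -0.5]
finger_gap: 0.0467
grip_force: 12.0
```

Run:
```python
from h import *
o=robot.get_obs();print(o["position"].round(4),o["contact_force"].round(2))
im,k=snap("wrist");s,ks=snap("scene")
u,v=proj(ks,o["position"]).round().astype(int)
a=cv2.resize(im[190:310,250:390],None,fx=2.8,fy=2.8);b=cv2.resize(s[v-60:v+60,u-60:u+60],(336,336))
cv2.imwrite("pics/w5.png",np.hstack([a,b]))
```

```text
[0.5017 0.272  0.1616] [-1.1  -0.61 -0.46]
```

View pics/w5.png

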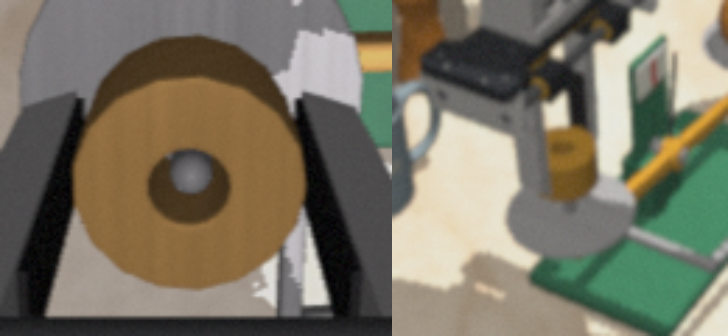

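The post now shows inside the hole at (190,172) in the crop, so the ring is threaded.

>>> {"method": "carry_out", "body": {"increments": [[[0,0,0.025,0,0.3],[0,0,0.05,0,0.3],[0,0,0.075,0,0.3],[0,0,0.095,0,0.3],[0,0,0.11,0,0.3],[0,0,0.12,0,0.3],[0,0,0.128,0,0.3],[0,0,0.136,0,0.3],[0,0,0.142,0,0.3],[0,0,0.142,0,0.3]]]}}

```text
clock: 10.6
position: [0.5017, 0.2721, 0.1332]
ee_rot: [[0.972, 0.233, 0.0], [0.233, -0.972, 0.0], [0.0, -0.0, -1.0]]
contact_force: [0.3, 0.0, 1.2]
finger_gap: 0.0469
grip_force: 12.0
```

Run:
```python
from h import *
for i in range(2):
    o=robot.get_obs();print(o["position"].round(4),o["contact_force"].round(2))
    s,ks=snap("scene")
u,v=proj(ks,o["position"]).round().astype(int)
cv2.imwrite("pics/s6.png",cv2.resize(s[v-60:v+60,u-60:u+60],(480,480)))
```

```text
[0.5017 0.2721 0.1332] [0.34 0.03 1.19]
[0.5017 0.2721 0.1333] [-0.79  0.72  2.19]
```

View pics/s6.png

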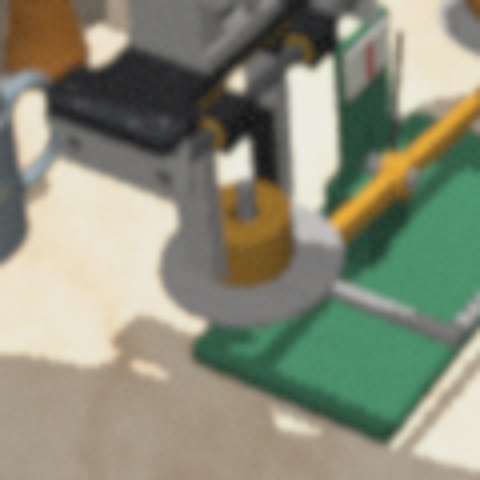

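The ring stands flat on the pan with the post protruding; the last readings show contact.

>>> {"method": "carry_out", "body": {"increments": [[[0,0,0.005,0,0.3],[0,0,0.007,0,0.3],[0,0,0.007,0,0.3],[0,0,0.007,0,-0.4],[0,0,0.007,0,-0.4],[0,0,0.007,0,-0.4],[0,0,0.007,0,-0.4],[0,0,0,0,-0.4],[0,0,-0.05,0,-0.4],[0,0,-0.15,0,-0.4]]]}}

```text
clock: 11.7
position: [0.5011, 0.2717, 0.1629]
ee_rot: [[0.972, 0.233, -0.002], [0.233, -0.972, -0.001], [-0.002, 0.0, -1.0]]
contact_force: [-0.8, 0.1, -0.4]
finger_gap: 0.066
grip_force: 0.0
```

>>> {"method": "carry_out", "body": {"increments": [[[0,0,-0.1,0,-0.4],[0,0,-0.25,0,-0.4],[0.0,0.05,-0.33,0,-0.4],[-0.05,0.2,-0.34,0,-0.4],[-0.1,0.4,-0.34,0,-0.4],[-0.16,0.6,-0.34,0,-0.4],[-0.22,0.8,-0.34,0,-0.4],[-0.25,0.95,-0.34,0,-0.4],[-0.25,1,-0.34,0,-0.4],[-0.25,1,-0.34,0,-0.4]]]}}

```text
clock: 12.7
position: [0.4999, 0.0652, 0.2317]
ee_rot: [[0.973, 0.231, 0.001], [0.231, -0.973, 0.0], [0.001, 0.0, -1.0]]
contact_force: [-0.3, 0.1, 0.3]
finger_gap: 0.066
grip_force: 0.0
```

Run:
```python
from h import *
o=robot.get_obs();im,k=snap("wrist","pics/w7.png")
print(o["position"]);where([.4575,-.1375,.008],o)
# needle/dial, big ring check in scene
s,ks=snap("scene","pics/s7.png")
hsv=cv2.cvtColor(s,cv2.COLOR_BGR2HSV);m=cv2.inRange(hsv,(12,130,50),(28,255,255))
for z,X in((.126,[.4978,.2713,.141]),):
    p=proj(ks,X);print("big expected",p)
    w=np.zeros_like(m);cv2.circle(w,tuple(int(x) for x in p),14,255,-1);ys,xs=np.nonzero(w&m);print(xs.mean(),ys.mean(),len(xs))
```

```text
[0.49994449 0.0651944  0.2316758 ]
tool-frame mm [-88.4 187.4 223.6] units [-0.442  0.937  1.118]
big expected [259.53995725 273.07932569]
258.91324200913243 273.1232876712329 438
```

Big ring sits where expected. On to the small one.

>>> {"method": "carry_out", "body": {"increments": [[[-0.03,0.05,0,0,-0.4],[-0.1,0.2,0,0,-0.4],[-0.2,0.4,0,0,-0.4],[-0.3,0.6,0.05,0,-0.4],[-0.4,0.8,0.15,0,-0.4],[-0.44,0.92,0.3,0,-0.4],[-0.44,0.94,0.4,0,-0.4],[-0.44,0.94,0.42,0,-0.4],[-0.44,0.94,0.42,0,-0.4],[-0.44,0.94,0.42,0,-0.4]]]}}

```text
clock: 13.8
position: [0.4584, -0.137, 0.1482]
ee_rot: [[0.972, 0.234, 0.001], [0.234, -0.972, -0.001], [0.001, 0.001, -1.0]]
contact_force: [0.4, 0.3, -0.7]
finger_gap: 0.0655
grip_force: 0.0
```

Run:
```python
from h import *
k=ring(.026,None);where([.4575,-.1375,.008]);print(proj(k,[.4575,-.1375,.026]))
```

```text
416 379 4186.0 [399.0, 385.0] [ 0.2535 -0.3101  0.026 ]
455 320 628.0 [451.5, 320.5] [ 0.344  -0.3269  0.026 ]
179 320 591.0 [182.0, 320.5] [ 0.2703 -0.0187  0.026 ]
630 262 758.0 [638.0, 261.5] [ 0.4578 -0.4859  0.026 ]
315 190 1021.5 [315.8, 189.6] [ 0.4565 -0.135   0.026 ]
315 189 117.5 [315.5, 189.0] [ 0.4573 -0.1347  0.026 ]
123 159 605.0 [122.5, 160.0] [0.4427 0.0571 0.026 ]
122 34 9966.0 [99.1, 29.3] [0.5554 0.0661 0.026 ]
tool-frame mm [-1.200e+00  1.000e-01  1.402e+02] units [-0.006  0.001  0.701]
[318.08556509 189.47875488]
```

>>> {"method": "carry_out", "body": {"increments": [[[-0.015,-0.008,0.1,0,-0.4],[-0.015,-0.008,0.25,0,-0.4],[-0.015,-0.008,0.45,0,-0.4],[-0.015,-0.008,0.6,0,-0.4],[-0.015,-0.008,0.68,0,-0.4],[-0.015,-0.008,0.7,0,-0.4],[-0.015,-0.008,0.7,0,-0.4],[-0.015,-0.008,0.7,0,0.5],[-0.015,-0.008,0.7,0,0.5],[-0.015,-0.008,0.7,0,0.5]]], "grip_force": 10}}

```text
clock: 14.85
position: [0.455, -0.1368, 0.0078]
ee_rot: [[0.972, 0.233, 0.001], [0.233, -0.972, -0.0], [0.001, 0.001, -1.0]]
contact_force: [1.1, -0.5, 0.3]
finger_gap: 0.0451
grip_force: 0.0
```

>>> {"method": "carry_out", "body": {"increments": [[[0,0,0,0,0.5],[0,0,0,0,0.5],[0,0,0,0,0.5],[0,0,-0.1,0,0.5],[0,0,-0.3,0,0.5],[0,0,-0.5,0,0.5],[0,0,-0.7,0,0.5],[0,0,-0.88,0,0.5],[0,0,-0.98,0,0.5],[0,0,-1,0,0.5]]]}}

```text
clock: 15.85
position: [0.4552, -0.1369, 0.2092]
ee_rot: [[0.972, 0.233, 0.004], [0.233, -0.972, -0.001], [0.003, 0.002, -1.0]]
contact_force: [0.1, 0.1, -1.1]
finger_gap: 0.038
grip_force: 10.0
```

>>> {"method": "carry_out", "body": {"increments": [[[0,-0.05,-0.05,0,0.5],[-0.02,-0.15,-0.15,0,0.5],[-0.05,-0.3,-0.2,0,0.5],[-0.08,-0.5,-0.2,0,0.5],[-0.1,-0.7,-0.2,0,0.5],[-0.1,-0.88,-0.2,0,0.5],[-0.1,-0.98,-0.2,0,0.5],[-0.1,-1,-0.2,0,0.5],[-0.1,-1,-0.2,0,0.5],[-0.1,-1,-0.2,0,0.5]]]}}

```text
clock: 16.85
position: [0.3885, 0.0526, 0.2466]
ee_rot: [[0.973, 0.233, -0.001], [0.233, -0.973, -0.0], [-0.001, -0.0, -1.0]]
contact_force: [-0.0, -0.7, -0.7]
finger_gap: 0.038
grip_force: 10.0
```

Run:
```python
from h import *
where([.439,.2551,.2475])
```

```text
tool-frame mm [  96.2 -185.2   -0.9] units [ 0.481 -0.926 -0.005]
```

>>> {"method": "carry_out", "body": {"increments": [[[0.02,-0.05,0,0,0.5],[0.08,-0.15,0,0,0.5],[0.15,-0.3,0,0,0.5],[0.25,-0.5,0,0,0.5],[0.36,-0.7,0,0,0.5],[0.45,-0.86,0,0,0.5],[0.48,-0.93,0,0,0.5],[0.48,-0.93,0,0,0.5],[0.48,-0.93,0,0,0.5],[0.48,-0.93,0,0,0.5]]]}}

```text
clock: 17.85
position: [0.4385, 0.2553, 0.2472]
ee_rot: [[0.973, 0.232, 0.0], [0.232, -0.973, -0.0], [0.0, 0.0, -1.0]]
contact_force: [-0.0, 0.0, -0.2]
finger_gap: 0.038
grip_force: 10.0
```

Run:
```python
from h import *
o=robot.get_obs();im,k=snap("wrist","pics/w8.png");print(o["position"])
hsv=cv2.cvtColor(im,cv2.COLOR_BGR2HSV)
# held ring: hole
m=cv2.inRange(hsv,(10,110,110),(32,255,255))
cs,h=cv2.findContours(m,cv2.RETR_CCOMP,cv2.CHAIN_APPROX_NONE)
for c,hh in zip(cs,h[0]):
    a=cv2.contourArea(c)
    if a>80 and len(c)>=5: print("hole" if hh[3]>=0 else "outer",a,cv2.boundingRect(c),[round(x,1) for x in cv2.fitEllipse(c)[0]])
# steel post: grey low saturation inside predicted region
print("pred post",proj(k,[.4978,.2713,.175]),"pan",proj(k,[.4975,.271,.126]),"big top",proj(k,[.498,.271,.156]))
a=cv2.resize(im[60:310,240:400],None,fx=2.4,fy=2.4);cv2.imwrite("pics/w8c.png",a)
```

```text
[0.43850668 0.2553054  0.24723287]
outer 81.0 (400, 315, 6, 36) [402.6, 332.3]
outer 2838.0 (286, 218, 64, 59) [317.1, 247.4]
hole 674.0 (302, 234, 32, 29) [317.1, 248.0]
outer 192.0 (493, 198, 20, 20) [502.5, 207.7]
outer 1253.0 (364, 120, 171, 15) [440.4, 127.0]
outer 2238.0 (289, 100, 54, 55) [315.6, 126.9]
hole 336.0 (305, 117, 22, 22) [315.6, 127.5]
outer 3431.0 (577, 94, 63, 74) [610.7, 132.5]
pred post [315.87767521 129.41935776] pan [316.24736666 126.88090141] big top [316.32791616 128.01410785]
```

View pics/w8c.png

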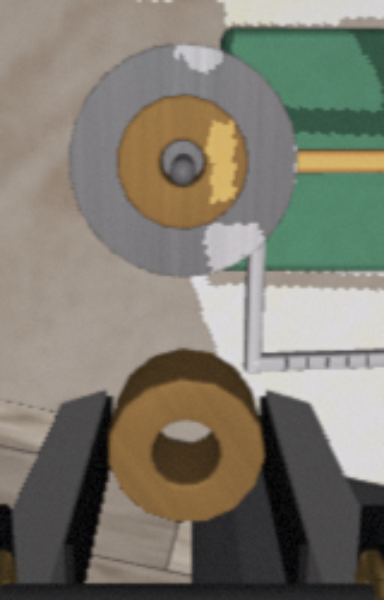

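The big ring lies flat around the post (crop (183,161)), and the small one hangs level in the fingers with its hole at (186,451).

Run:
```python
from h import *
o=robot.get_obs();_,k=snap("wrist")
print("C",k["C"]);h=where(onplane(k,317.5,247.8,o["position"][2]+.018),o);p=where([.4978,.2713,.175],o);print((p-h)*5)
```

```text
C [0.51171009 0.27391017 0.42740638]
tool-frame mm [ -0.1  -0.7 -18. ] units [-0.    -0.004 -0.09 ]
tool-frame mm [61.3 -1.8 72.4] units [ 0.307 -0.009  0.362]
[ 0.30692203 -0.00530582  0.45196765]
```

>>> {"method": "carry_out", "body": {"increments": [[[0.04,-0.005,0,0,0.5],[0.14,-0.005,0.04,0,0.5],[0.24,-0.005,0.1,0,0.5],[0.3,-0.005,0.16,0,0.5],[0.307,-0.005,0.22,0,0.5],[0.307,-0.005,0.26,0,0.5],[0.307,-0.005,0.29,0,0.5],[0.307,-0.005,0.31,0,0.5],[0.307,-0.005,0.33,0,0.5],[0.307,-0.005,0.34,0,0.5]]]}}

```text
clock: 18.95
position: [0.4978, 0.2717, 0.1791]
ee_rot: [[0.972, 0.233, 0.0], [0.233, -0.972, 0.0], [0.0, -0.0, -1.0]]
contact_force: [0.4, -0.3, -1.1]
finger_gap: 0.0378
grip_force: 10.0
```

Run:
```python
from h import *
fs=[]
for i in range(2):
    o=robot.get_obs();im,k=snap("wrist");fs.append(o["contact_force"])
print(o["position"].round(4),np.mean(fs,0).round(2))
hsv=cv2.cvtColor(im,cv2.COLOR_BGR2HSV);w=np.zeros(im.shape[:2],np.uint8)
c=(317,248);r=hsv[225:275,290:345]
m=cv2.inRange(r,(0,0,40),(180,70,200));ys,xs=np.nonzero(m)
# grey (steel) pixels within the hole
q=(xs+290-317)**2+(ys+225-248)**2<14**2;print("grey in hole",q.sum(),xs[q].mean()+290 if q.any() else 0,ys[q].mean()+225 if q.any() else 0, "range",xs[q].min()+290,xs[q].max()+290,ys[q].min()+225,ys[q].max()+225)
print("pred post top",proj(k,[.4978,.2713,.176]))
```

```text
[0.4978 0.2717 0.1788] [ 0.68  0.03 -1.28]
grey in hole 54 318.5740740740741 237.57407407407408 range 313 324 235 240
pred post top [319.13165972 233.79074017]
```

>>> {"method": "carry_out", "body": {"increments": [[[0,0,0.012,0,0.5],[0,0,0.025,0,0.5],[0,0,0.038,0,0.5],[0,0,0.048,0,0.5],[0,0,0.056,0,0.5],[0,0,0.063,0,0.5],[0,0,0.069,0,0.5],[0,0,0.075,0,0.5],[0,0,0.079,0,0.5],[0,0,0.079,0,0.5]]]}}

```text
clock: 20.05
position: [0.4979, 0.2718, 0.1632]
ee_rot: [[0.972, 0.233, 0.0], [0.233, -0.972, 0.0], [0.0, -0.0, -1.0]]
contact_force: [-0.2, 0.3, 1.0]
finger_gap: 0.038
grip_force: 10.0
```

Run:
```python
from h import *
fs=[]
for i in range(4):
    o=robot.get_obs();im,k=snap("wrist" if i<3 else "scene");fs.append(o["contact_force"])
print(o["position"].round(4),np.round(fs,1)[:,2])
```

```text
[0.498  0.2717 0.1633] [ 1.  -0.8 -2.1  0. ]
```

>>> {"method": "carry_out", "body": {"increments": [[[0,0,0.003,0,0.5],[0,0,0.006,0,0.5],[0,0,0.009,0,0.5],[0,0,0.012,0,0.5],[0,0,0.015,0,0.5],[0,0,0.015,0,0.5],[0,0,0.015,0,0.5],[0,0,0.015,0,0.5],[0,0,0.015,0,0.5],[0,0,0.015,0,0.5]]]}}

```text
clock: 21.25
position: [0.4979, 0.2717, 0.1602]
ee_rot: [[0.972, 0.233, -0.0], [0.233, -0.972, 0.0], [-0.0, -0.0, -1.0]]
contact_force: [0.2, 0.7, -0.1]
finger_gap: 0.0379
grip_force: 10.0
```

Run:
```python
from h import *
fs=[]
for i in range(8):
    o=robot.get_obs();im,k=snap("wrist" if i<7 else "scene","pics/x%d.png"%i);fs.append(o["contact_force"])
print(o["position"].round(4),np.round(fs,1)[:,2],np.mean(fs,0))
# beam needle/ pan height: pan rim in scene
```

```text
[0.4979 0.2717 0.1602] [-0.1  0.6 -0.3  0.9 -0.1 -0.1 -0.2  1.3] [0.2300142  0.63843943 0.24276098]
```

>>> {"method": "carry_out", "body": {"increments": [[[0,0,-0.005,0,0.5],[0,0,-0.01,0,0.5],[0,0,-0.01,0,0.5],[0,0,-0.01,0,0.15],[0,0,-0.01,0,0.05],[0,0,-0.01,0,-0.1],[0,0,-0.01,0,-0.1],[0,0,-0.01,0,-0.1],[0,0,-0.05,0,-0.1],[0,0,-0.12,0,-0.1]]]}}

```text
clock: 22.65
position: [0.4977, 0.2716, 0.1845]
ee_rot: [[0.972, 0.233, -0.001], [0.233, -0.972, -0.001], [-0.001, 0.0, -1.0]]
contact_force: [-0.3, 0.1, 0.1]
finger_gap: 0.0517
grip_force: 0.0
```

>>> {"method": "carry_out", "body": {"increments": [[[-0.02,0,-0.1,0,-0.1],[-0.05,0,-0.2,0,-0.1],[-0.1,0.03,-0.28,0,-0.1],[-0.2,0.15,-0.3,0,0.3],[-0.3,0.3,-0.3,0,1],[-0.4,0.45,-0.3,0,1],[-0.5,0.58,-0.3,0,1],[-0.5,0.6,-0.3,0,1],[-0.5,0.6,-0.3,0,1],[-0.5,0.6,-0.3,0,1]]]}}

```text
clock: 23.65
position: [0.4291, 0.1323, 0.2448]
ee_rot: [[0.972, 0.233, 0.001], [0.233, -0.972, 0.0], [0.001, -0.0, -1.0]]
contact_force: [-0.1, 1.1, 0.6]
finger_gap: 0.0012
grip_force: 0.0
```

Run:
```python
from h import *
o=robot.get_obs();print(o["position"].round(4))
im,k=snap("wrist","pics/w9.png");s,ks=snap("scene","pics/s9.png");t,kt=snap("top","pics/t9.png")
hw=cv2.cvtColor(im,cv2.COLOR_BGR2HSV)
m=cv2.inRange(hw,(10,110,80),(32,255,255))
for c in cv2.findContours(m,cv2.RETR_CCOMP,cv2.CHAIN_APPROX_NONE)[0]:
    if cv2.contourArea(c)>60:print("brass",cv2.contourArea(c),cv2.boundingRect(c),[round(x,1) for x in cv2.fitEllipse(c)[0]])
def red(i):
    h=cv2.cvtColor(i,cv2.COLOR_BGR2HSV);m=cv2.inRange(h,(0,150,60),(8,255,255))|cv2.inRange(h,(172,150,60),(180,255,255))
    n,l,st,c=cv2.connectedComponentsWithStats(m)
    for j in range(1,n):
        if st[j,4]>3:print("red",st[j],c[j].round(1))
for q in(im,s,t):print("--");red(q)
# green base in wrist
print("pred small top",proj(k,[.4978,.2713,.182]),"big",proj(k,[.4978,.2713,.156]))
```

```text
[0.4291 0.1323 0.2448]
brass 117.5 (322, 302, 5, 50) [324.2, 327.2]
brass 101.5 (309, 302, 4, 50) [310.2, 326.8]
brass 247.0 (397, 167, 22, 22) [406.9, 177.1]
brass 1673.5 (239, 83, 188, 16) [331.7, 90.7]
brass 3171.5 (133, 51, 70, 60) [168.1, 79.4]
brass 421.5 (146, 66, 24, 25) [157.0, 78.2]
brass 613.0 (163, 55, 33, 52) [168.8, 80.5]
brass 4848.0 (454, 48, 80, 82) [493.5, 88.6]
--
red [339  62   7   5  24] [342.1  64. ]
red [405 174  22  16 162] [417.  181.7]
--
red [181 209   2   4   5] [181.6 210.6]
red [151 218  13   7  33] [157.2 221.9]
red [351 236   5  14  43] [353.  243.1]
red [159 249   6   3  13] [161.6 250.1]
--
red [203 108   3   4   6] [203.8 109.7]
red [297 254   4   4  12] [298.3 255.8]
pred small top [157.88179424  78.3038824 ] big [173.63097078  81.58626208]
```

Run:
```python
from h import *
o=robot.get_obs();_,k=snap("wrist");s,ks=snap("scene","pics/s10.png");_,kt=snap("top")
for a in((k,(417,181.7),ks,(353,243.1)),(kt,(298.3,255.8),ks,(353,240))):
    p,e=tri(*a);print(p.round(4),round(e,4));where(p,o)
# balance frame guess: y axis=-tool y
R=np.array(o["ee_rot"]);ex,ey=R[:,0],-R[:,1]
pan=np.array([.4978,.2713,0]);p=tri(k,(417,181.7),ks,(353,243.1))[0]
print("tab rel pan in balance xy",(p-pan)@ex,(p-pan)@ey)
im=cv2.imread("pics/w9.png");g=cv2.inRange(cv2.cvtColor(im,40),(65,80,30),(95,255,255))
m=cv2.inRange(cv2.cvtColor(im,40),(10,110,80),(32,255,255));ys,xs=np.nonzero(m[83:100,245:300]);print("beam slope px",np.polyfit(xs,ys,1))
```

```text
[0.4557 0.0279 0.0964] 0.0017
tool-frame mm [  1.7 107.9 147.8] units [0.008 0.539 0.739]
[0.456  0.0289 0.1053] 0.0005
tool-frame mm [  2.2 107.  138.9] units [0.011 0.535 0.695]
tab rel pan in balance xy -0.09792072157724586 -0.22676669150957557
beam slope px [0.01513137 6.31656155]
```

>>> {"method": "carry_out", "body": {"increments": [[[0.01,0.05,0,0,1],[0.01,0.2,0,0,1],[0.01,0.4,0,0,1],[0.01,0.6,0,0,1],[0.01,0.7,0.05,0,1],[0.01,0.715,0.2,0,1],[0.01,0.715,0.4,0,1],[0.01,0.715,0.6,0,1],[0.01,0.715,0.7,0,1],[0.01,0.715,0.71,0,1]]]}}

```text
clock: 24.95
position: [0.4628, -0.0073, 0.1]
ee_rot: [[0.973, 0.233, -0.004], [0.233, -0.973, 0.0], [-0.004, -0.001, -1.0]]
contact_force: [0.1, 1.2, 0.4]
finger_gap: 0.0004
grip_force: 0.0
```

```bash
cat >> h.py <<'E'
def tilt(save=None):
    "beam tilt from the scene view: rise of the pan+rings patch against s10.png (stop, +0.12)"
    ref=cv2.imread("pics/s10.png",0).astype(np.float32);s,ks=snap("scene",save);g=cv2.cvtColor(s,6).astype(np.float32)
    P=np.array([.4978,.2713,.16]);a=proj(ks,P);v=(proj(ks,P-[0,0,.0168])-a)/.12
    # template of rings + post + pan, shifted along the known image direction, subpixel
    x0,y0,w,h=int(a[0])-22,int(a[1])-18,44,40
    T=ref[y0:y0+h,x0:x0+w];best=[]
    ts=np.arange(-.02,.27,.002)
    for t in ts:
        q=cv2.getRectSubPix(g,(w,h),(x0+w/2-.5+v[0]*t,y0+h/2-.5+v[1]*t));best.append(cv2.matchTemplate(q,T,cv2.TM_CCOEFF_NORMED)[0,0])
    i=int(np.argmax(best));return round(.12-ts[i],4),round(float(best[i]),3)
def tab():
    s,ks=snap("scene");h=cv2.cvtColor(s,40);m=cv2.inRange(h,(0,150,60),(8,255,255))|cv2.inRange(h,(172,150,60),(180,255,255))
    m[:,:280]=0;m[:,400:]=0;ys,xs=np.nonzero(m);return xs.mean().round(2),ys.mean().round(2),len(xs)
E
python3 - <<'E'
from h import *
print(tilt(),tab());o=robot.get_obs();print(o["position"],o["contact_force"])
im,k=snap("wrist");h=cv2.cvtColor(im,40);m=cv2.inRange(h,(0,150,60),(8,255,255))|cv2.inRange(h,(172,150,60),(180,255,255))
n,l,st,c=cv2.connectedComponentsWithStats(m)
for j in range(1,n):
    if st[j,4]>20:print(st[j],c[j]);where(onplane(k,*c[j],.097),o)
E
```

```text
(np.float64(0.116), 0.914) (np.float64(352.81), np.float64(243.92), 36)
[ 0.4642753  -0.00723916  0.10271116] [ 0.86538083  0.59635838 -0.13509649]
[252 215  18  37 445] [259.78426966 234.97752809]
tool-frame mm [ -2.1 -38.1   5.7] units [-0.01  -0.191  0.029]
```

>>> {"method": "carry_out", "body": {"increments": [[[-0.01,-0.04,0,0,1],[-0.01,-0.07,0,0,1],[-0.01,-0.09,0,0,1],[-0.01,-0.11,0,0,1],[-0.01,-0.13,0,0,1],[-0.01,-0.15,0,0,1],[-0.01,-0.17,0,0,1],[-0.01,-0.19,0,0,1],[-0.01,-0.21,0,0,1],[-0.01,-0.22,0,0,1]]]}}

```text
clock: 26.1
position: [0.4516, 0.0358, 0.1022]
ee_rot: [[0.972, 0.233, -0.0], [0.233, -0.972, 0.0], [-0.0, -0.0, -1.0]]
contact_force: [0.8, -3.7, 2.6]
finger_gap: 0.0004
grip_force: 1.5
```

Run:
```python
from h import *
o=robot.get_obs();print(tilt(),tab(),o["position"].round(4),o["contact_force"].round(1))
```

```text
(np.float64(0.116), 0.917) (np.float64(347.36), np.float64(248.68), 50) [0.4516 0.0358 0.1022] [ 0.8 -3.7  2.6]
```

>>> {"method": "carry_out", "body": {"increments": [[[0,0.02,0,0,1],[0,0.05,0,0,1],[0,0.08,0,0,1],[0,0.08,0,0,1],[0,0.08,0,0,1],[0,0.08,0,0,1],[0,0.08,0,0,1],[0,0.08,0,0,1],[0,0.08,0,0,1],[0,0.08,0,0,1]]]}}

```text
clock: 27.2
position: [0.4554, 0.0199, 0.1022]
ee_rot: [[0.972, 0.233, -0.0], [0.233, -0.972, -0.0], [-0.0, -0.0, -1.0]]
contact_force: [0.3, 1.1, 0.2]
finger_gap: 0.0005
grip_force: 0.0
```

```bash
cat >> h.py <<'E'
def wtab():
    "tab from the wrist view and scene view"
    o=robot.get_obs();im,k=snap("wrist");h=cv2.cvtColor(im,40);m=cv2.inRange(h,(0,150,60),(8,255,255))|cv2.inRange(h,(172,150,60),(180,255,255))
    m[:150]=0
    n,l,st,c=cv2.connectedComponentsWithStats(m);j=1+np.argmax(st[1:,4]);a=tab();_,ks=snap("scene")
    p,e=tri(k,c[j],ks,a[:2]);R=np.array(o["ee_rot"]);q=p-np.array([.4978,.2713,0])
    print("tab",p.round(4),"err",round(e,4),"area",st[j],"bal y",round(float(-q@R[:,1])+.14,4));where(p,o)
E
python3 - <<'E'
from h import *
o=robot.get_obs();print(tilt("pics/s11.png"),tab(),o["position"].round(4),o["contact_force"].round(1));wtab()
E
```

```text
(np.float64(0.116), 0.916) (np.float64(347.35), np.float64(249.19), 48) [0.4554 0.0199 0.1022] [0.3 1.1 0.2]
tab [0.4482 0.0576 0.1014] err 0.0013 area [249 214  20  37 490] bal y -0.0562
tool-frame mm [  1.6 -38.4   0.9] units [ 0.008 -0.192  0.004]
```

>>> {"method": "carry_out", "body": {"increments": [[[0,-0.04,0,0,1],[0,-0.07,0,0,1],[0,-0.1,0,0,1],[0,-0.13,0,0,1],[0,-0.16,0,0,1],[0,-0.19,0,0,1],[0,-0.22,0,0,1],[0,-0.25,0,0,1],[0,-0.27,0,0,1],[0,-0.28,0,0,1]]]}}

```text
clock: 28.45
position: [0.4423, 0.0748, 0.1022]
ee_rot: [[0.972, 0.233, -0.0], [0.233, -0.972, 0.0], [-0.0, -0.0, -1.0]]
contact_force: [0.5, -2.9, 1.5]
finger_gap: 0.0005
grip_force: 1.2
```

>>> {"method": "carry_out", "body": {"increments": [[[0,0.02,0,0,1],[0,0.05,0,0,1],[0,0.08,0,0,1],[0,0.08,0,0,1],[0,0.08,0,0,1],[0,0.08,0,0,1],[0,0.08,0,0,1],[0,0.08,0,0,1],[0,0.08,0,0,1],[0,0.08,0,0,1]]]}}

```text
clock: 29.45
position: [0.4462, 0.0588, 0.1023]
ee_rot: [[0.972, 0.233, 0.0], [0.233, -0.972, 0.0], [0.0, -0.0, -1.0]]
contact_force: [1.3, 0.3, 0.3]
finger_gap: 0.0003
grip_force: 0.0
```

Run:
```python
from h import *
o=robot.get_obs();print(tilt("pics/s12.png"),tab(),o["position"].round(4),o["contact_force"].round(1));wtab()
```

```text
(np.float64(0.056), 0.896) (np.float64(340.2), np.float64(256.4), 40) [0.4462 0.0588 0.1023] [1.3 0.3 0.3]
tab [0.4401 0.0916 0.1057] err 0.0013 area [254 216  23  39 592] bal y -0.0212
tool-frame mm [  1.8 -33.3  -3.4] units [ 0.009 -0.167 -0.017]
```

>>> {"method": "carry_out", "body": {"increments": [[[0,-0.03,0,0,1],[0,-0.05,0,0,1],[0,-0.07,0,0,1],[0,-0.09,0,0,1],[0,-0.11,0,0,1],[0,-0.13,0,0,1],[0,-0.15,0,0,1],[0,-0.165,0,0,1],[0,-0.175,0,0,1],[0,-0.175,0,0,1]]]}}

```text
clock: 30.7
position: [0.4379, 0.0931, 0.1022]
ee_rot: [[0.972, 0.233, -0.0], [0.233, -0.972, 0.0], [-0.0, -0.0, -1.0]]
contact_force: [1.1, -0.4, 0.0]
finger_gap: 0.0007
grip_force: 0.5
```

>>> {"method": "carry_out", "body": {"increments": [[[0,0.02,0,0,1],[0,0.05,0,0,1],[0,0.08,0,0,1],[0,0.1,0,0,1],[0,0.1,0,0,1],[0,0.1,0,0,1],[0,0.1,0,0,1],[0,0.1,0,0,1],[0,0.1,0,0,1],[0,0.1,0,0,1]]]}}

```text
clock: 31.7
position: [0.4427, 0.0735, 0.1023]
ee_rot: [[0.972, 0.233, 0.0], [0.233, -0.972, 0.0], [0.0, 0.0, -1.0]]
contact_force: [-0.4, 0.3, 0.2]
finger_gap: 0.0006
grip_force: 0.0
```

Run:
```python
from h import *
o=robot.get_obs();print(tilt(),[tilt("pics/s13.png") for i in range(8)][-3:],tab(),o["position"].round(4),o["contact_force"].round(1));wtab()
```

```text
(np.float64(0.018), 0.868) [(np.float64(0.016), 0.866), (np.float64(0.016), 0.866), (np.float64(0.016), 0.866)] (np.float64(336.51), np.float64(259.86), 51) [0.4427 0.0735 0.1023] [-0.4  0.3  0.2]
tab [0.4365 0.1083 0.1076] err 0.001 area [249 216  26  40 625] bal y -0.0042
tool-frame mm [  2.1 -35.4  -5.3] units [ 0.011 -0.177 -0.027]
```

Run:
```python
from h import *
_,ks=snap("scene");u,v=proj(ks,[.5017,.272,.133]).round().astype(int);cx,cy=u-60+92,v-60+15;print(cx,cy)
for n in("s10","s12","s13"):
    s=cv2.imread(f"pics/{n}.png");g=cv2.cvtColor(s,6);print(n)
    for y in(cy-4,cy,cy+4,cy+8): print(y,g[y,cx-8:cx+16])
    print("redness",(s[cy,cx-8:cx+16,2].astype(int)-s[cy,cx-8:cx+16,1]))
```

```text
290 230
s10
226 [144 115 100 103 124 137 140 115  96 104 117 121 134 161 169 128 131 187
 206 205 205 204 206 207]
230 [ 77  79 110 123 125 121 115  99  84  96 115 112 121 140 143 118 146 188
 207 206 209 205 205 206]
234 [ 89  78 104 118 121 121 121 107  79  69  58  55  89 127 136 129 165 199
 207 210 208 209 205 207]
238 [101  74  89 112 102  87  69  55  56  54  56  56  71  95 105 121 174 205
 212 214 212 214 211 212]
redness [-18 -10  -3   1  -1   1   5  21  35  22   8   1  -2  -2   4   5   8  12
  13  14  12  15  16  14]
s12
226 [171 138 116 122 139 159 155 130 105 120 133 137 132 114 113 167 215 225
 224 223 224 224 226 225]
230 [ 91  98 130 140 140 135 130 115  96 115 133 129 119  99 107 166 220 227
 226 223 225 222 223 224]
234 [103  90 120 133 138 135 133 121  91  77  72  61  70  80 103 168 218 229
 228 228 226 225 227 226]
238 [114  82 105 121 115  95  76  54  58  59  62  63  60  64 107 172 222 230
 231 230 230 229 228 225]
redness [-17 -13   0   4  -1   0   7  23  40  27   5  -1  -3  -3   1  11   5   7
   8  11  11  11  11  11]
s13
226 [170 138 118 120 139 155 159 130 107 119 132 129 112 115 167 215 225 226
 225 223 223 226 223 224]
230 [ 89  98 131 139 141 137 129 111  96 113 128 125 108  96 151 215 225 226
 223 225 223 223 222 221]
234 [102  88 119 136 137 135 135 121  91  78  68  65  56  81 154 214 226 228
 226 226 225 227 225 225]
238 [115  81 104 120 114  94  76  61  61  61  62  58  60  85 152 217 231 230
 228 230 229 230 228 225]
redness [-20 -13  -1   0  -1   1   5  24  40  24   7  -1  -1   1   7   6   8   7
   8   9  10  11  11  11]
```

>>> {"method": "carry_out", "body": {"increments": [[[0,-0.03,0,0,1],[0,-0.05,0,0,1],[0,-0.07,0,0,1],[0,-0.09,0,0,1],[0,-0.105,0,0,1],[0,-0.115,0,0,1],[0,-0.125,0,0,1],[0,-0.132,0,0,1],[0,-0.135,0,0,1],[0,-0.135,0,0,1]]]}}

```text
clock: 33.4
position: [0.4364, 0.0996, 0.1022]
ee_rot: [[0.972, 0.233, -0.0], [0.233, -0.972, 0.0], [0.0, -0.0, -1.0]]
contact_force: [1.7, -1.1, -0.4]
finger_gap: 0.0009
grip_force: 0.9
```

>>> {"method": "carry_out", "body": {"increments": [[[0,0.02,0,0,1],[0,0.05,0,0,1],[0,0.08,0,0,1],[0,0.1,-0.05,0,1],[0,0.1,-0.15,0,1],[0,0.1,-0.3,0,1],[0,0.1,-0.5,0,1],[0,0.1,-0.65,0,1],[0,0.1,-0.71,0,1],[0,0.1,-0.71,0,1]]]}}

```text
clock: 34.4
position: [0.4414, 0.08, 0.2455]
ee_rot: [[0.972, 0.233, 0.003], [0.233, -0.973, 0.0], [0.003, 0.0, -1.0]]
contact_force: [0.8, -0.6, -0.0]
finger_gap: 0.0002
grip_force: 0.0
```

Run:
```python
from h import *
o=robot.get_obs();print(tilt("pics/s14.png"),o["position"]);where([.4291,.1323,.2448],o);im,k=snap("wrist","pics/w14.png")
h=cv2.cvtColor(im,40);m=cv2.inRange(h,(10,110,80),(32,255,255))
for c in cv2.findContours(m,cv2.RETR_CCOMP,cv2.CHAIN_APPROX_NONE)[0]:
    if cv2.contourArea(c)>150:print("brass",cv2.contourArea(c),cv2.boundingRect(c),[round(x,1) for x in cv2.fitEllipse(c)[0]])
for z in(.182,.165,.16):print(z,proj(k,[.4978,.2713,z]))
```

```text
(np.float64(0.004), 0.871) [0.44144568 0.08004236 0.24550792]
tool-frame mm [  0.2 -53.7   0.7] units [ 0.001 -0.268  0.003]
brass 237.5 (277, 168, 21, 22) [287.5, 178.1]
brass 1675.0 (187, 82, 190, 16) [283.7, 89.8]
brass 3094.0 (75, 53, 72, 57) [111.8, 80.4]
brass 359.5 (87, 68, 23, 23) [97.9, 79.2]
brass 731.0 (105, 56, 34, 49) [117.3, 81.1]
brass 5462.0 (401, 43, 85, 87) [443.2, 86.0]
0.182 [84.43097256 77.12919413]
0.165 [100.0957525   79.42330978]
0.16 [104.30888517  80.04032538]
```

>>> {"method": "carry_out", "body": {"increments": [[[0,-0.04,0,0,1],[0,-0.12,0,0,1],[0,-0.2,0,0,1],[0,-0.25,0,0,1],[0,-0.268,0.003,0,1],[0,-0.268,0.003,0,1],[0,-0.268,0.003,0,1],[0,-0.268,0.003,0,1],[0,-0.268,0.003,0,1],[0,-0.268,0.003,0,1]]]}}

```text
clock: 35.5
position: [0.4286, 0.1321, 0.2437]
ee_rot: [[0.973, 0.233, 0.0], [0.233, -0.973, 0.0], [0.0, 0.0, -1.0]]
contact_force: [0.1, 0.4, -0.3]
finger_gap: 0.0005
grip_force: 0.0
```

Run:
```python
from h import *
o=robot.get_obs();print(tilt("pics/s15.png"),o["position"]);im,k=snap("wrist","pics/w15.png")
def el(im):
    h=cv2.cvtColor(im,40);m=cv2.inRange(h,(10,110,80),(32,255,255))
    for c in cv2.findContours(m,cv2.RETR_CCOMP,cv2.CHAIN_APPROX_NONE)[0]:
        if cv2.contourArea(c)>150:print("brass",cv2.contourArea(c),cv2.boundingRect(c),[round(x,2) for x in cv2.fitEllipse(c)[0]])
el(im);print("w9");a=cv2.imread("pics/w9.png");el(a)
for z in(.182,.1652,.16):print(z,proj(k,[.4978,.2713,z]))
ga,gb=[cv2.cvtColor(x,6) for x in(a,im)]
def sh(x,y,w,h,n):
    T=ga[y:y+h,x:x+w].astype(np.float32)
    W=np.float32([[1,0,x],[0,1,y]])
    for dx in (0,4,8,10):
        try: cc,W2=cv2.findTransformECC(T,gb.astype(np.float32),np.float32([[1,0,x+dx],[0,1,y]]),cv2.MOTION_TRANSLATION,(3,100,1e-5));print(n,dx,cc,W2[:,2]-[x,y])
        except cv2.error: pass
sh(136,60,44,36,"small ring")   # moves with the pan
sh(230,60,12,8,"-") if 0 else None
sh(330,55,25,20,"dial (fixed)")
sh(240,120,120,20,"foot edge (fixed)")
```

```text
(np.float64(0.0), 0.947) [0.42860365 0.13206639 0.24366729]
brass 246.5 (325, 168, 21, 22) [334.59, 178.61]
brass 1751.5 (242, 82, 192, 16) [339.12, 90.07]
brass 2766.5 (143, 54, 65, 56) [175.72, 80.61]
brass 373.0 (155, 68, 23, 24) [165.37, 79.51]
brass 530.5 (168, 57, 33, 49) [168.67, 80.11]
brass 5570.0 (464, 43, 87, 87) [506.72, 86.15]
w9
brass 247.0 (397, 167, 22, 22) [406.93, 177.07]
brass 1673.5 (239, 83, 188, 16) [331.74, 90.72]
brass 3171.5 (133, 51, 70, 60) [168.12, 79.4]
brass 421.5 (146, 66, 24, 25) [156.96, 78.17]
brass 613.0 (163, 55, 33, 52) [168.82, 80.46]
brass 4848.0 (454, 48, 80, 82) [493.51, 88.59]
0.182 [156.72926043  77.28297622]
0.1652 [167.40548244  79.5429565 ]
0.16 [170.42715817  80.18259547]
small ring 0 0.9632828297647364 [8.23149109 1.41814041]
small ring 4 0.9632977568107964 [8.22648621 1.39228439]
small ring 8 0.9632977568107964 [8.22694397 1.41077423]
small ring 10 0.9632977568107964 [8.22666931 1.40499878]
dial (fixed) 0 0.9952531433555406 [ 0.02352905 -1.06938934]
dial (fixed) 4 0.9952509050121056 [-0.00622559 -1.06913376]
dial (fixed) 8 0.9952531433555406 [ 0.02313232 -1.07305908]
dial (fixed) 10 0.9952531433555406 [ 0.0116272  -1.06903839]
foot edge (fixed) 0 0.9818862730157332 [1.17477417 0.5714798 ]
foot edge (fixed) 4 0.9818862730157332 [1.18475342 0.57012177]
foot edge (fixed) 8 0.9818862730157332 [1.18530273 0.58686066]
foot edge (fixed) 10 0.9818862730157332 [1.18502808 0.58952332]
```

Run:
```python
from h import *
for n in("w9","w15"):
    s=cv2.imread(f"pics/{n}.png").astype(int);g=s.mean(2).astype(int);r=s[...,2]-s[...,1];print(n)
    for y in range(58,92,2): print(y,' '.join("%3d"%x for x in g[y,326:366]))
    ys,xs=np.nonzero(r[58:70,330:356]>25);print("red rows/cols",[(int(y+58),round(float(xs[ys==y].mean()+330),1)) for y in np.unique(ys)])
a,b=[cv2.imread(f"pics/{n}.png",0).astype(np.float32) for n in("s10","s15")]
o=robot.get_obs();_,ks=snap("scene")
for z,w,h in((.17,14,14),(.16,22,24)):
    p=proj(ks,[.4978,.2713,z]);x,y=int(p[0]-w/2),int(p[1]-h/2)
    cc,W=cv2.findTransformECC(a[y:y+h,x:x+w],b,np.float32([[1,0,x],[0,1,y+6]]),0,(3,200,1e-6));d=proj(ks,[.4978,.2713,z-.0168])-p
    print(cc,W[:,2]-[x,y],"level:",d,"tilt",.12*(1-(W[1,2]-y)/d[1]))
```

```text
w9
58 134 128 118 106 106 107 109 107 109 105 108 108 109 109 108 108 106 107 105 105 107 107 106 108 107 105 105 105 105 104 103 106 106 104  99  93  92  89  88  93
60 194 194 197 194 194 193 194 195 194 195 194 195 196 196 197 197 196 198 195 196 196 195 197 194 196 197 196 198 196 198 196 195 196 196 196 195 197 195 196 195
62  81  82  84  79  79  79  81  83  82  83  80  78  79  75  69  60  62  61  62  63  76  83  86  84  84  84  83  82  85  84  86  82  83  82  84  87  82  85  83  84
64  87  87  85  85  86  86  88  86  88  85  87  89  81  55  30  35  34  23  32  60  78  83  87  87  84  84  84  86  86  87  86  89  88  87  84  88  86  84  84  85
66  57  58  61  59  59  56  60  57  56  57  58  56  44  34  33  34  35  36  54  68  73  69  69  70  69  69  69  71  68  70  70  69  68  67  68  71  70  70  69  75
68  33  33  29  28  28  34  32  34  30  34  30  30  23  22  24  22  28  31  33  28  32  32  34  32  26  34  27  31  30  28  28  35  35  27  27  32  36  57  81  95
70  30  32  32  30  31  29  31  31  33  27  22  22  20  27  28  30  29  30  29  30  33  28  32  29  34  31  34  30  30 
[... 4135 characters left out ...]
  78  82  86  86  88  99 114 112 115 115 112 112 112 110 113 111 110 112 110 107
88 100  91  80  82  86  89  93  90  98  98  97  94  98  96  93  91  88  88  83  84  89  97 101  99  97 100 102 124 145 149 147 146 147 145 147 144 147 146 147 146
90  99  92  79  83  83  90  91  93  95  98  98  96  94  95  93  91  85  85  84  78  87  95  97  97  97  99 120 147 147 150 147 148 149 148 148 146 148 146 148 147
red rows/cols [(60, 343.5), (61, 343.0), (62, 342.5), (63, 342.0), (64, 341.5), (65, 341.0)]
0.964838337791528 [0.06970215 7.12927246] level: [0.5457829  6.56050786] tilt -0.010403425043300309
0.9770861193905418 [0.09065247 7.17797852] level: [0.53957326 6.48586569] tilt -0.012805312845673189
```

>>> {"method": "carry_out", "body": {"increments": [[[-0.03,0.03,0.03,0,1],[-0.07,0.06,0.1,0,1],[-0.11,0.09,0.2,0,1],[-0.135,0.105,0.3,0,1],[-0.135,0.105,0.38,0,1],[-0.135,0.105,0.4,0,1],[-0.135,0.105,0.4,0,1],[-0.135,0.105,0.4,0,1],[-0.135,0.105,0.4,0,1],[-0.135,0.105,0.4,0,1]]]}}

```text
clock: 36.65
position: [0.4074, 0.1056, 0.1641]
ee_rot: [[0.972, 0.233, 0.001], [0.233, -0.972, 0.0], [0.001, 0.0, -1.0]]
contact_force: [0.0, 0.4, -0.2]
finger_gap: 0.0003
grip_force: 0.0
```

Run:
```python
from h import *
im,k=snap("wrist","pics/w16.png");n=k["R"].T@[0,0,-1];print("C",k["C"],"nadir",k["cx"]+k["f"]*n[0]/n[2],k["cy"]+k["f"]*n[1]/n[2])
print("pivot",proj(k,[.530,.135,.075]),"dial top",proj(k,[.535,.136,.17]))
s=im.astype(int);g=s.mean(2).astype(int);r=s[...,2]-s[...,1]
m=(r[:70,290:380]>30)&(g[:70,290:380]<110)
ys,xs=np.nonzero(m);print("red",[(int(y),round(float(xs[ys==y].mean()+290),1),int((ys==y).sum())) for y in np.unique(ys)][:40])
for y in range(0,90,3): print(y,' '.join("%3d"%x for x in g[y,305:345]))
```

```text
C [0.48046418 0.124326   0.34418282] nadir 316.74198195647585 111.4105338468631
pivot [318.17579158  46.06032342] dial top [319.42714064  -4.0758338 ]
red [(38, 330.0, 1), (39, 330.5, 2), (40, 324.3, 3), (41, 324.3, 3), (42, 336.7, 7), (43, 299.8, 12), (44, 299.0, 16), (45, 300.0, 15), (46, 298.6, 11), (47, 299.2, 13), (48, 300.7, 10), (49, 305.6, 10), (50, 309.2, 4), (51, 313.6, 5), (52, 316.5, 6), (53, 338.5, 26), (54, 317.2, 9), (55, 315.7, 7), (56, 327.4, 5), (57, 328.5, 2)]
0  34  27  29  27  32  30  30  27  25  25  29  30  28  23  30  28  25  27  26  28  28  28  27  31  29  29  28  29  31  31  24  14  23  22  29  30  34  31  32  32
3  23  33  26  20  30  25  33  56  78  74  66  67  68  65  69  54  32  27  28  28  31  32  26  26  28  30  31  28  32  31  35  31  31  28  26  29  27  30  30  29
6  25  29  30  29  29  28  33  56  74  77  76  77  79  78  77  64  32  32  31  30  26  29  32  29  32  25  25  27  26  28  31  31  30  33  28  32  29  34  30  25
9  19  28  28  29  29  27  28  32  23  20  17  20  22  14  21  22  31  25  25  27  30  27  28  28  34  30  30  29  28  31  32  29 
[... 3569 characters left out ...]
  61  60  58  63  60  62  59  61  58  59  61  61
78  59  58  73  92  93  93  90  94  94  94  95  93  93  95  92  96  93  93  95  96  94  79  59  60  60  63  59  60  59  60  61  58  59  64  59  60  60  60  59  59
81  59  63  77  93  91  94  93  92  95  91  95  93  93  96  93  94  91  94  93  92  81  61  58  61  59  60  57  60  60  59  63  60  61  60  62  62  58  57  63  64
84  61  62  65  64  65  77  88  79  60  64  59  63  74  78  65  59  58  63  60  59  60  61  64  62  61  59  60  61  61  60  61  63  59  57  65  61  64  63  64  64
87  62  59  60  62  62  60  61  61  61  58  62  59  62  61  60  60  57  63  62  60  59  59  59  59  60  60  59  58  60  60  61  62  59  63  63  64  63  61  62  62
```

Run:
```python
from h import *
im,k=snap("wrist","pics/w17.png");s=im.astype(float);g=s.mean(2)
print("block bgr",s[3:7,314:319].mean((0,1)),"needle",s[24:34,315:318].mean((0,1)),"plate",s[9:18,325:340].mean((0,1)),"topedge",s[0:3,325:335].mean((0,1)))
def edges(row,lo,hi,bright):
    p=g[row,lo:hi] if not bright else -(s[row,lo:hi,2]-s[row,lo:hi,1])
    d=cv2.resize(p.reshape(1,-1).astype(np.float32),None,fx=10,fy=1,interpolation=cv2.INTER_CUBIC)[0]
    c=int((316.5-lo)*10);mid=(d[c-15:c+15].mean()+np.percentile(d,80))/2
    l=c
    while l>0 and d[l]<mid:l-=1
    r=c
    while r<len(d)-1 and d[r]<mid:r+=1
    return lo+(l-4.5)/10,lo+(r-4.5)/10
for y in(1,2,3,4,5,6,7):print("red",y,edges(y,306,328,True))
for y in range(9,42,2):a=edges(y,308,324,False);print(y,np.round(a,2),round(sum(a)/2,2))
for z in(.09,.11,.13,.15):print(z,proj(k,[.527,.135,z]).round(1))
```

```text
block bgr [79.95 78.05 77.7 ] needle [24.63333333 23.76666667 23.16666667] plate [29.45925926 37.62222222 21.96296296] topedge [28.9        37.13333333 21.46666667]
red 1 (315.05, 322.45)
red 2 (312.05, 320.15)
red 3 (311.55, 320.55)
red 4 (311.35, 320.65)
red 5 (311.45, 320.45)
red 6 (311.45, 321.15)
red 7 (311.85, 320.05)
9 [315.25 320.45] 317.85
11 [312.25 317.55] 314.9
13 [315.45 318.75] 317.1
15 [312.05 318.05] 315.05
17 [313.25 318.95] 316.1
19 [312.75 321.55] 317.15
21 [313.35 318.95] 316.15
23 [313.45 319.15] 316.3
25 [313.45 319.15] 316.3
27 [313.55 319.05] 316.3
29 [313.65 319.05] 316.35
31 [312.95 318.85] 315.9
33 [313.25 318.85] 316.05
35 [313.15 319.05] 316.1
37 [313.15 319.05] 316.1
39 [313.25 319.05] 316.15
41 [307.55 319.25] 313.4
0.09 [317.3  46.2]
0.11 [317.4  40.3]
0.13 [317.4  33.2]
0.15 [317.5  24.6]
```

```bash
python3 -c "
from workcell import robot
print(robot.close_job())"
```

```text
the job is handed in; nothing more can be done
None
```

I handed the job in at about 37 s of the 72 s: both rings are seated on the post, and the needle reads about 0.001 rad from level (±0.004). Two cruder checks disagreed, by about ±0.013 rad in opposite directions. The highest force I read while touching the balance was about 5 N, and the gripper was clear of everything.

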